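# Re-rack the paint tins in reverse order

### The arm

A 7-joint arm with a two-finger parallel gripper is mounted at the origin on the work surface. World frame = base frame: x ahead of the robot, y to its left, z up, the work surface at z = 0. Lengths are in m, angles in rad, forces in N, time in s.
With the tool pointing down it reaches from about 0.35 to 0.9 m from the base axis. Payload 8.1 kg.
Tool frame: the origin (TCP) lies between the finger pads; the fingertips stand 11 mm ahead of it and the grasp point (between the pads) lies 8 mm behind it; z points along the fingers, y is the line along which they close (so a half turn about z gives the same grasp; the last joint's range is limited). The gripper opens to 85 mm and grips with 20 to 120 N. Pads are 22 mm wide; open, the fingers measure 114 mm over their backs; the gripper's body (76 mm by 85 mm) begins 54 mm behind the grasp point. The pads swing forward as they close: fully open they stand 13 mm farther back than shut.
Start: joints at [-1.356, 0.434, 0.025, 1.573, -0.012, 1.134, -0.075], TCP at [0.195, 0.594, 0.242] pointing down, gripper open.
Joint ranges: [-2.62, 2.62], [-0.44, 2.09], [-1.27, 1.32], [0.08, 2.57], [-1.32, 4.46], [0.12, 2], [-2.74, 2.74]. Speed limits (rad/s): [2.22, 2.22, 3.01, 3.01, 3.14, 3.14, 3.14].

### API

Orientations are given as a unit quaternion [w, x, y, z].
In Python, from workcell import sense, grab_frame, calibration, finish_job, search_frame gives the robot as it stands.
- The arm moves only by the tool step_arm, never from a script. Its argument "plan" is a list that holds one entry, the list of rows, each a list of 7 numbers: the opening, from 0 (shut) to 1 (fully open), then the shift along the world's x, y, z in cm, then the turn, a rotation vector about the world's x, y, z in degrees. A call has 1 to 12 rows; each row is the pose to reach, as a shift and turn from the pose commanded when the call began; what a row does not reach only later rows make up. A row lasts 1/8 s, in which the tool goes at most 62.5 mm and 10.7 degrees, less where a joint would pass 70% of its speed; a pose out of reach is approached as far as the arm can. A call with a gripper value outside its range is refused whole. The fingers move at their own pace and stop on an object; the grip force is fixed at half the most. Time passes only in rows, so rows that repeat a pose let the fingers close. It gives the time, the measured TCP pose, the force, the opening and the grip force at its end, in the units of the state.
- sense(): the state, without advancing time (a new reading comes with each control period).
- grab_frame(name): name is "scene" or "top"; returns the picture (480x640x3 uint8, red, green, blue); there is no depth.
- calibration(name): a dict with "camera_matrix" (3x3 intrinsics, pixels), "eye" and "attitude" of the camera in the world. Camera axes: x right, y up, looking along -z (the intrinsics and any distortion apply to the point x, -y, -z); pixel columns grow to the right and rows downward; lengths in m; the calibration is good to about 2 mm. A picture is of the moment at which its call begins. calibration takes no time and is no camera call.
- finish_job(): hands the job in; it is judged then, once.
Trained networks look in the newest picture that a camera, given by its name, has taken for a name from the list of things; names that differ only in an ending like _2 or _b are one class to them, and where a whole thing is asked for, a point or a joint stands for the part that bears it (a point fixed in the world has none). Each returns a list of dicts, best first, with "score" (0 to 1); they miss things now and then, are a little off and sometimes report something else, mostly with a low value. They report only what shows in the picture. A call takes as long as a camera call.
- search_frame(camera, label): "bbox" ([centre column, centre row, width, height] in pixels, round what is visible of it).
The state is a dict: "time": time; "joint_positions": joint angles; "qvel": joint speeds; "joint_torque": joint torques, N m; "eef_pos": TCP position; "orientation": TCP orientation; "force": force on the tool from outside, world axes, zero at the start; "wrist_torque": the same for the moment, N m; "width": finger opening in m; "grip_force": force on a finger pad.
Only numpy, scipy, OpenCV 4.12 (cv2) and the standard library are available. Lean on these libraries where they do the work, as an engineer would, in place of code of your own. Each camera call takes 0.05 s, during which the arm holds its last target. There are 200 camera calls.

### The job

Move the four small paint tins from the plywood rack to the grey rack in reverse order: the tin at the left end of the plywood rack goes to the right end of the grey rack, the next one to the bay beside it, and so on. Keep the tins upright, set each one down (do not drop it) on the middle of the white disc of its bay, and let go of it.

Things in the scene. Friction and masses are not known exactly. Their poses are not given: they have to be found in the camera images.
- old_rack: Plywood rack, brown end boards; the tins start here, one per bay, on mats. Fixed, left or right of the robot, yaw within 0.3 rad. 336 mm along own y, 110 across. Origin: centre of underside. Bay floor 18 mm up; bay centres at own y = 0.12, 0.04, -0.04, -0.12 m, x = 0. Dividers 4 mm thick, 12 high over the floor; end boards 8 mm thick, 40 over the table; no front lip.
- new_rack: Grey rack, dark steel end boards, empty; a white 62 mm disc marks each bay centre. Fixed, left or right of the robot, yaw within 0.3 rad. 336 mm along own y, 110 across. Origin: centre of underside. Bay floor 18 mm up; bay centres at own y = 0.12, 0.04, -0.04, -0.12 m, x = 0. Dividers 4 mm thick, 12 high over the floor; end boards 8 mm thick, 40 over the table; no front lip.
- tin_red: Small round paint tin with a red lid and red band, loose, 50 mm in diameter, 62 mm tall, about 0.11 to 0.23 kg. Origin at the centre of its underside, z up through the lid; its yaw is arbitrary. Starts within about 3 mm of the middle of the red mat.
- tin_yellow: Small round paint tin with a yellow lid and yellow band, loose, 50 mm in diameter, 62 mm tall, about 0.11 to 0.23 kg. Origin at the centre of its underside, z up through the lid; its yaw is arbitrary. Starts within about 3 mm of the middle of the yellow mat.
- tin_green: Small round paint tin with a green lid and green band, loose, 50 mm in diameter, 62 mm tall, about 0.11 to 0.23 kg. Origin at the centre of its underside, z up through the lid; its yaw is arbitrary. Starts within about 3 mm of the middle of the green mat.
- tin_blue: Small round paint tin with a blue lid and blue band, loose, 50 mm in diameter, 62 mm tall, about 0.11 to 0.23 kg. Origin at the centre of its underside, z up through the lid; its yaw is arbitrary. Starts within about 3 mm of the middle of the blue mat.
- mat_red: Flat red bay mat fixed to the floor of the plywood rack under the tin of the same colour, 104 by 66 mm, 4 mm thick, showing in front of and behind the tin. Origin at the centre of its underside. It stays there, so it tells in which bay of the plywood rack the red tin stood.
- mat_yellow: Flat yellow bay mat fixed to the floor of the plywood rack under the tin of the same colour, 104 by 66 mm, 4 mm thick, showing in front of and behind the tin. Origin at the centre of its underside. It stays there, so it tells in which bay of the plywood rack the yellow tin stood.
- mat_green: Flat green bay mat fixed to the floor of the plywood rack under the tin of the same colour, 104 by 66 mm, 4 mm thick, showing in front of and behind the tin. Origin at the centre of its underside. It stays there, so it tells in which bay of the plywood rack the green tin stood.
- mat_blue: Flat blue bay mat fixed to the floor of the plywood rack under the tin of the same colour, 104 by 66 mm, 4 mm thick, showing in front of and behind the tin. Origin at the centre of its underside. It stays there, so it tells in which bay of the plywood rack the blue tin stood.

How it is judged:
By the outcome, as a careful person would: the job done as asked, in the order asked, and still so for the second after the job is handed in, with the robot touching nothing.
It also fails if it takes over 99 s, if anything falls off the work surface, if the arm or the gripper's body presses on something with over 40 N, if the wrist force passes 120 N, or if a joint passes its speed limit or range.

## Working session

There is one attempt and no reset: what is moved stays moved. The work goes in short steps, Python scripts to look and compute and a tool call to move; the robot and the scene stay as the last step left them, time stands still between calls to the robot, and variables do not carry over. Pictures are saved under pics/ and viewed, at most 14 in all, crops included, and the job is handed in when it is done.

Besides the shell and the picture viewer there is one more tool, called as name(argument=value, ...) on one line, values as JSON. step_arm: Moves the arm, as the interface text tells. Its arguments: {"type":"object","properties":{"plan":{"type":"array"}},"required":["plan"]}

```bash
mkdir -p pics; python3 - <<'E'
from workcell import *
import cv2
s=sense();print(s)
for c in("scene","top"):
    im=grab_frame(c);cv2.imwrite(f"pics/{c}0.png",im[:,:,::-1]);print(c,calibration(c))
    for l in("old_rack","new_rack","tin_red","tin_yellow","tin_green","tin_blue"):
        print(l,[(round(d['score'],2),[round(float(v),1) for v in d['bbox']]) for d in search_frame(c,l)[:2]])
E
```

```text
{'time': 0.0, 'joint_positions': array([-1.35558091,  0.43525246,  0.0249603 ,  1.57408557, -0.01160542,
        1.13396183, -0.07512821]), 'qvel': array([-0.00123093, -0.00039035, -0.00021579, -0.00265184, -0.00028852,
        0.000299  ,  0.00164894]), 'joint_torque': array([-4.97721121e-04, -6.70455837e+01,  1.02548450e+00, -3.16210413e+01,
        1.56702823e-02,  1.23774481e-02, -6.36743539e-05]), 'eef_pos': array([0.19520304, 0.59323896, 0.24151193]), 'orientation': array([-5.76969683e-05,  1.58283514e-01,  9.87393396e-01, -7.78975459e-04]), 'force': array([ 0.48383988,  0.2597281 , -0.27835111]), 'wrist_torque': array([-0.00691477, -0.00677546,  0.05782702]), 'grip_force': 0.0, 'width': 0.08527704061897598}
scene {'camera_matrix': array([[514.91764571,   0.        , 320.17658766],
       [  0.        , 514.91764571, 236.31422559],
       [  0.        ,   0.        ,   1.        ]]), 'eye': array([1.0191325 , 0.32166418, 0.91243941]), 'attitude': array([0.4710949 , 0.1459832 , 0.26801258, 0.82760362])}
old_rack [(0.95, [412.0, 324.1, 187.4, 129.1])]
new_rack [(0.82, [236.9, 204
[... 158 characters left out ...]
 [(0.85, [354.9, 283.4, 29.5, 34.0])]
tin_blue [(0.66, [476.4, 338.4, 38.5, 43.4])]
top {'camera_matrix': array([[470.07856127,   0.        , 321.89467465],
       [  0.        , 470.07856127, 235.67321316],
       [  0.        ,   0.        ,   1.        ]]), 'eye': array([0.30198618, 0.01090059, 1.07236999]), 'attitude': array([ 0.71060371,  0.06082793, -0.07666045, -0.69675354])}
old_rack [(0.71, [215.8, 213.4, 151.5, 53.5])]
new_rack [(0.94, [422.9, 249.0, 150.5, 89.4])]
tin_red [(0.62, [193.9, 210.6, 33.3, 29.6])]
tin_yellow [(0.56, [232.9, 210.3, 26.6, 26.5])]
tin_green [(0.95, [267.1, 212.2, 25.1, 31.8]), (0.7, [158.8, 212.6, 31.8, 28.8])]
tin_blue [(0.97, [158.1, 214.1, 31.2, 26.9])]
```

View pics/scene0.png

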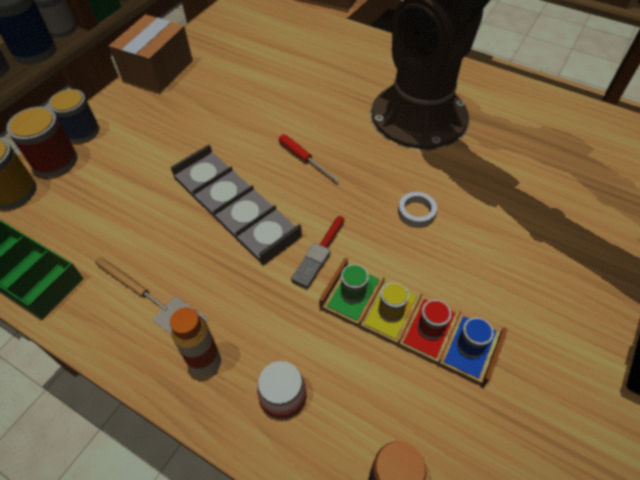

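View pics/top0.png

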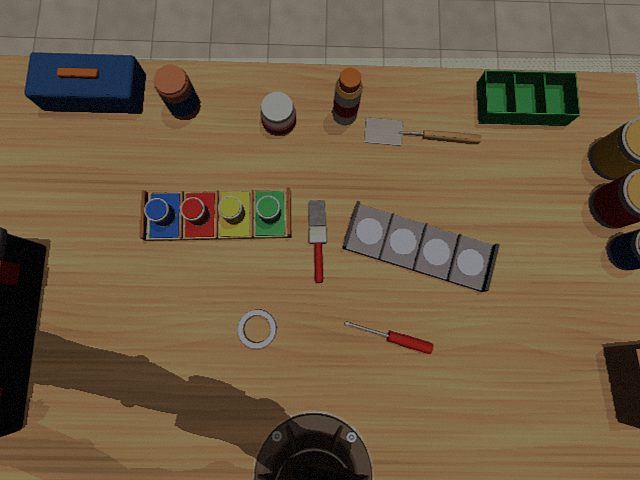

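Top view: the plywood rack is on the left at about (216,214), with blue, red, yellow, green from left to right. The grey rack is on the right at about (422,248), with discs at (370,232), (403,241), (437,252) and (470,262). The mapping is blue to the far right (470,262), red next, then yellow, then green to the far left (370,232).

```bash
cat > h.py <<'E'
from workcell import *
import cv2, numpy as np
from scipy.spatial.transform import Rotation as R
from scipy.optimize import least_squares
def cam(c):
    k=calibration(c);q=k['attitude'];M=R.from_quat([q[1],q[2],q[3],q[0]]).as_matrix()
    return k['camera_matrix'],np.array(k['eye']),M
def ray(c,uv,z):
    K,e,M=cam(c);uv=np.atleast_2d(uv).astype(float)
    d=np.c_[(uv[:,0]-K[0,2])/K[0,0],-(uv[:,1]-K[1,2])/K[1,1],-np.ones(len(uv))]@M.T
    return e+d*((z-e[2])/d[:,2])[:,None]
HUE={'blue':(105,130),'red':None,'yellow':(22,34),'green':(45,80)}
def mask(im,c):
    h=cv2.cvtColor(im,cv2.COLOR_RGB2HSV);H,S,V=cv2.split(h)
    m=((H<6)|(H>174)) if c=='red' else (H>=HUE[c][0])&(H<=HUE[c][1])
    return (m&(S>150)&(V>60)).astype(np.uint8)
def blobs(m,box):
    x,y,w,h=box;b=np.zeros_like(m);a=[int(v) for v in(y-h/2,y+h/2,x-w/2,x+w/2)]
    b[a[0]:a[1],a[2]:a[3]]=m[a[0]:a[1],a[2]:a[3]]
    return b
E
cat > m.py <<'E'
from h import *
BOX={'scene':((412,324,187,129),(237,204,131,115)),'top':((216,213,152,54),(423,249,155,95))}
for c in BOX:
    im=grab_frame(c);P=[]
    for col in HUE:
        m=blobs(mask(im,col),BOX[c][0]);n,l,s,ct=cv2.connectedComponentsWithStats(m)
        pts=np.argwhere(m)[:,::-1];p=ray(c,pts,.022)
        keep=np.isin(l[m>0],[i for i in range(1,n) if s[i,4]>40]);p=p[keep];P.append(p[:,:2])
        print(c,col,len(p),cv2.minAreaRect((p[:,:2]*1000).astype(np.float32)))
    r=cv2.minAreaRect((np.vstack(P)*1000).astype(np.float32));print(c,'all',r)
    h=cv2.cvtColor(im,cv2.COLOR_RGB2HSV);m=blobs(((h[:,:,1]<70)&(h[:,:,2]>130)).astype(np.uint8),BOX[c][1])
    n,l,s,ct=cv2.connectedComponentsWithStats(m);g=[i for i in range(1,n) if s[i,4]>150]
    p=ray(c,ct[g],.0185);p=p[np.argsort(-p[:,1])];print(c,'discs',p.round(4).tolist())
    if len(p)==4:
        d=p[0]-p[3];print('spacing',np.linalg.norm(np.diff(p,axis=0),axis=1),'yaw',np.arctan2(-d[0],d[1]),p.mean(0))
im=grab_frame('top');a=im[180:250,130:300];b=im[190:300,335:510]
cv2.imwrite('pics/crop.png',cv2.resize(np.vstack([cv2.resize(a,(175,72)),b]),None,fx=3,fy=3)[:,:,::-1])
E
python3 m.py
```

```text
scene blue 1184 ((546.3309936523438, 351.3891906738281), (109.95318603515625, 62.600990295410156), 2.444533109664917)
scene red 1162 ((549.884033203125, 271.6729736328125), (110.12112426757812, 62.97446060180664), 2.6500465869903564)
scene yellow 1202 ((555.6931762695312, 191.90850830078125), (109.97283935546875, 67.64384460449219), 2.0708956718444824)
scene green 843 ((557.65380859375, 109.25454711914062), (105.86493682861328, 66.20043182373047), 1.866181492805481)
scene all ((552.9382934570312, 229.81790161132812), (111.34141540527344, 305.63116455078125), 3.3559701442718506)
scene discs [[0.5239, -0.1185, 0.0185], [0.5018, -0.1946, 0.0185], [0.4788, -0.2715, 0.0185], [0.4566, -0.3487, 0.0185]]
spacing [0.07927246 0.08027826 0.08035171] yaw -0.284740414209356 [ 0.49028514 -0.23333598  0.0185    ]
top blue 967 ((548.7793579101562, 353.937255859375), (101.68980407714844, 74.25652313232422), 2.7182259559631348)
top red 1008 ((552.8580322265625, 273.3510437011719), (101.06637573242188, 73.3717041015625), 1.3985604047775269)
top yellow 934 ((556.44775390625, 190.1015625), (103.14876556396484, 66.3104019165039), 2.7038536071777344)
top green 0 ((0.0, 0.0), (0.0, 0.0), 0.0)
top all ((552.4205322265625, 273.9684143066406), (103.13162994384766, 234.332763671875), 2.760519027709961)
top discs [[0.5244, -0.1189, 0.0185], [0.5017, -0.1958, 0.0185], [0.479, -0.2726, 0.0185], [0.4568, -0.3496, 0.0185]]
spacing [0.08021906 0.08007852 0.08013054] yaw -0.28490555824626085 [ 0.49045653 -0.23421826  0.0185    ]
```

```bash
cat > lids.py <<'E'
from h import *
import sys
def lids(z=.084,cols=HUE,box={'scene':(412,318,187,150),'top':(216,213,152,54)}):
  for c in box:
    im=grab_frame(c)
    for col in cols:
        m=mask(im,col)
        if col=='green':
            H,S,V=cv2.split(cv2.cvtColor(im,cv2.COLOR_RGB2HSV));m=((H>40)&(H<85)&(S>90)&(V>50)).astype(np.uint8)
        m=blobs(m,box[c]);n,l,s,ct=cv2.connectedComponentsWithStats(m,connectivity=4)
        print(c,col,[(int(s[i,4]),s[i,2:4].tolist(),ct[i].round(1).tolist(),(ray(c,ct[i],z)[0,:2]*1000).round(1).tolist()) for i in range(1,n) if s[i,4]>60])
if __name__=='__main__': lids()
E
python3 lids.py
```

```text
scene blue [(772, [46, 59], [465.3, 356.5], [605.9, 349.5]), (411, [24, 22], [478.3, 330.3], [549.0, 351.0])]
scene red [(769, [50, 57], [424.6, 336.7], [607.7, 275.6]), (392, [24, 21], [436.5, 311.7], [552.7, 273.9])]
scene yellow [(358, [23, 20], [394.5, 293.6], [557.5, 193.3]), (841, [53, 47], [387.5, 318.5], [609.1, 204.8])]
scene green [(351, [22, 20], [354.4, 275.0], [559.9, 111.2]), (809, [52, 45], [351.9, 300.1], [608.9, 132.8])]
top blue [(665, [30, 44], [166.4, 218.0], [528.5, 324.1]), (305, [20, 19], [155.7, 209.1], [547.4, 348.6])]
top red [(695, [30, 44], [201.9, 217.1], [532.0, 248.6]), (305, [21, 20], [191.7, 208.2], [551.3, 271.9])]
top yellow [(630, [29, 45], [236.7, 217.3], [533.4, 174.4]), (300, [20, 19], [229.4, 206.9], [556.2, 191.1])]
top green [(666, [29, 45], [270.7, 216.0], [538.1, 101.5]), (306, [20, 20], [267.5, 206.5], [558.9, 109.2])]
```

View pics/crop.png

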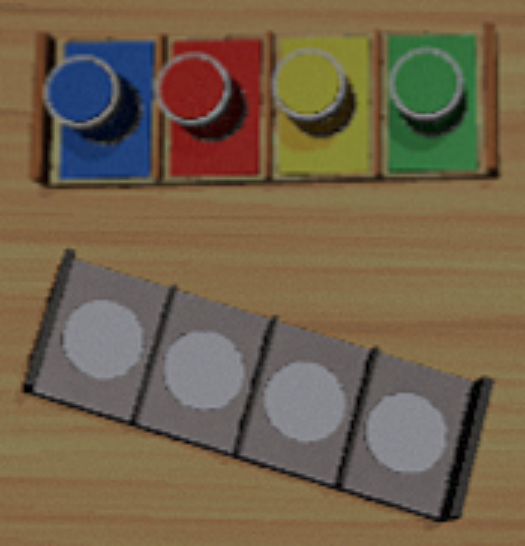

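The crop confirms the order (blue, red, yellow, green) and the four empty discs. I'll go above blue first.

step_arm(plan=[[[1, 35.3, -24.4, -9.2, 0, 0, -69.1], [1, 35.3, -24.4, -9.2, 0, 0, -69.1], [1, 35.3, -24.4, -9.2, 0, 0, -69.1], [1, 35.3, -24.4, -9.2, 0, 0, -69.1], [1, 35.3, -24.4, -9.2, 0, 0, -69.1], [1, 35.3, -24.4, -9.2, 0, 0, -69.1], [1, 35.3, -24.4, -9.2, 0, 0, -69.1], [1, 35.3, -24.4, -9.2, 0, 0, -69.1], [1, 35.3, -24.4, -9.2, 0, 0, -69.1], [1, 35.3, -24.4, -9.2, 0, 0, -69.1], [1, 35.3, -24.4, -9.2, 0, 0, -69.1]]])

```text
time: 2.33
eef_pos: [0.5473, 0.3511, 0.1507]
orientation: [-0.0, 0.689, 0.724, 0.0]
force: [-0.1, 0.3, -0.1]
width: 0.0859
grip_force: 0.0
```

step_arm(plan=[[[1, 0.05, -0.05, -5, 0, 0, 0], [1, 0.05, -0.05, -9.6, 0, 0, 0], [1, 0.05, -0.05, -9.6, 0, 0, 0], [0, 0.05, -0.05, -9.6, 0, 0, 0], [0, 0.05, -0.05, -9.6, 0, 0, 0], [0, 0.05, -0.05, -9.6, 0, 0, 0], [0, 0.05, -0.05, -9.6, 0, 0, 0], [0, 0.05, -0.05, -9.6, 0, 0, 0]]])

```text
time: 3.32
eef_pos: [0.55, 0.3502, 0.0569]
orientation: [0.0, 0.69, 0.724, 0.002]
force: [-1.1, 0.3, 6.0]
width: 0.0488
grip_force: 61.2
```

step_arm(plan=[[[0, 0, 0, 5, 0, 0, 0], [0, 0, 0, 10, 0, 0, 0], [0, -0.8, -6, 10, 0, 0, -2], [0, -1.6, -12, 10, 0, 0, -4], [0, -2.4, -18, 10, 0, 0, -6], [0, -3.2, -24, 10, 0, 0, -8], [0, -4, -30, 10, 0, 0, -10], [0, -4.8, -36, 10, 0, 0, -12], [0, -5.6, -42, 10, 0, 0, -14], [0, -6.4, -48, 10, 0, 0, -15], [0, -7.2, -54, 10, 0, 0, -16], [0, -8, -60, 10, 0, 0, -17]]])

```text
time: 4.82
eef_pos: [0.4691, -0.2528, 0.1558]
orientation: [0.001, 0.79, 0.613, 0.001]
force: [1.5, -0.3, -1.7]
width: 0.0489
grip_force: 62.6
```

step_arm(plan=[[[0, -0.9, -6, 0, 0, 0, -2], [0, -1.2, -9.9, 0, 0, 0, -2], [0, -1.2, -9.9, 0, 0, 0, -2], [0, -1.2, -9.9, 0, 0, 0, -2], [0, -1.2, -9.9, 0, 0, 0, -2]]])

```text
time: 5.45
eef_pos: [0.4575, -0.3484, 0.1547]
orientation: [-0.0, 0.8, 0.6, 0.001]
force: [0.3, -0.5, -1.8]
width: 0.0486
grip_force: 62.6
```

step_arm(plan=[[[0, -0.08, -0.08, -5, 0, 0, 0], [0, -0.08, -0.08, -8.5, 0, 0, 0], [0, -0.08, -0.08, -9.3, 0, 0, 0], [0, -0.08, -0.08, -9.6, 0, 0, 0], [0, -0.08, -0.08, -9.6, 0, 0, 0], [0, -0.08, -0.08, -9.6, 0, 0, 0]]])

```text
time: 6.2
eef_pos: [0.4567, -0.351, 0.0595]
orientation: [0.001, 0.8, 0.6, 0.0]
force: [-0.3, 0.3, -2.2]
width: 0.0486
grip_force: 62.6
```

```bash
python3 - <<'E'
from lids import *
im=grab_frame('scene');cv2.imwrite('pics/s1.png',cv2.resize(im[130:290,160:340],None,fx=3,fy=3)[:,:,::-1])
E
```

```text
(no output)
```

View pics/s1.png

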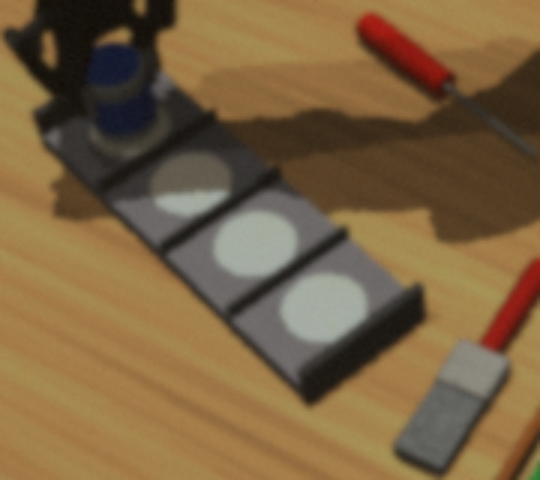

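The blue tin hangs just above the disc in the right-end bay, at about crop (125,110). I'll lower it in small steps.

step_arm(plan=[[[0, 0, 0.1, -0.2, 0, 0, 0], [0, 0, 0.1, -0.4, 0, 0, 0], [0, 0, 0.1, -0.4, 0, 0, 0]]])

```text
time: 6.62
eef_pos: [0.4559, -0.3495, 0.0541]
orientation: [-0.0, 0.8, 0.6, -0.0]
force: [0.4, -0.6, -2.0]
width: 0.0487
grip_force: 62.6
```

step_arm(plan=[[[0, 0, 0, -0.1, 0, 0, 0], [0, 0, 0, -0.2, 0, 0, 0], [0, 0, 0, -0.2, 0, 0, 0]]])

```text
time: 7.0
eef_pos: [0.456, -0.3497, 0.0529]
orientation: [0.0, 0.8, 0.6, 0.0]
force: [-2.2, 0.9, 6.5]
width: 0.0489
grip_force: 63.8
```

step_arm(plan=[[[1, 0, 0, 0, 0, 0, 0], [1, 0, 0, 0, 0, 0, 0], [1, 0, 0, 0, 0, 0, 0], [1, 0, 0, 0, 0, 0, 0], [1, 0, 0, 3, 0, 0, 0], [1, 0, 0, 9, 0, 0, 0], [1, 0.8, 6, 9.8, 0, 0, 2], [1, 1.6, 12, 9.8, 0, 0, 4], [1, 2.4, 18, 9.8, 0, 0, 6], [1, 3.2, 24, 9.8, 0, 0, 8], [1, 4, 30, 9.8, 0, 0, 10], [1, 4.8, 36, 9.8, 0, 0, 12]]])

```text
time: 8.5
eef_pos: [0.5042, 0.0123, 0.1506]
orientation: [0.0, 0.733, 0.68, 0.0]
force: [0.9, -1.1, 0.6]
width: 0.0854
grip_force: 0.0
```

```bash
python3 - <<'E'
from lids import *
lids(.080,['blue'],{'scene':(237,200,160,125),'top':(430,249,160,110)})
E
```

```text
scene blue [(166, [18, 12], [197.4, 153.3], [456.6, -348.0])]
top blue [(300, [19, 20], [479.9, 258.7], [455.1, -350.2])]
```

step_arm(plan=[[[1, 1.2, 6, 0, 0, 0, 2], [1, 2.4, 12, 0, 0, 0, 4], [1, 3.6, 18, 0, 0, 0, 6], [1, 4.8, 24, 0, 0, 0, 7], [1, 4.8, 26.2, 0, 0, 0, 7], [1, 4.8, 26.2, 0, 0, 0, 7], [1, 4.8, 26.2, 0, 0, 0, 7], [1, 4.8, 26.2, -5, 0, 0, 7], [1, 4.8, 26.2, -9.6, 0, 0, 7], [1, 4.8, 26.2, -9.6, 0, 0, 7], [1, 4.8, 26.2, -9.6, 0, 0, 7]]])

```text
time: 9.98
eef_pos: [0.5532, 0.2713, 0.056]
orientation: [0.001, 0.691, 0.723, 0.001]
force: [-0.4, 1.3, 0.7]
width: 0.0855
grip_force: 0.0
```

step_arm(plan=[[[0, 0, 0, 0, 0, 0, 0], [0, 0, 0, 0, 0, 0, 0], [0, 0, 0, 0, 0, 0, 0], [0, 0, 0, 0, 0, 0, 0], [0, 0, 0, 0, 0, 0, 0]]])

```text
time: 10.6
eef_pos: [0.5528, 0.2728, 0.0561]
orientation: [0.0, 0.69, 0.723, 0.001]
force: [-2.4, -1.2, 8.7]
width: 0.0489
grip_force: 60.8
```

step_arm(plan=[[[0, 0, 0, 5, 0, 0, 0], [0, 0, 0, 10, 0, 0, 0], [0, -0.8, -6, 10, 0, 0, -2], [0, -1.6, -12, 10, 0, 0, -4], [0, -2.4, -18, 10, 0, 0, -6], [0, -3.2, -24, 10, 0, 0, -8], [0, -4, -30, 10, 0, 0, -10], [0, -4.8, -36, 10, 0, 0, -13], [0, -5.6, -42, 10, 0, 0, -16], [0, -6.4, -48, 10, 0, 0, -19], [0, -7.3, -54.5, 10, 0, 0, -19], [0, -7.3, -54.5, 10, 0, 0, -19]]])

```text
time: 12.1
eef_pos: [0.4769, -0.2788, 0.1553]
orientation: [0.002, 0.803, 0.596, -0.001]
force: [-0.4, 1.6, -1.5]
width: 0.0489
grip_force: 62.8
```

step_arm(plan=[[[0, 0, 0, 0, 0, 0, 0], [0, 0, 0, -5, 0, 0, 0], [0, 0, 0, -8.5, 0, 0, 0], [0, 0, 0, -9.3, 0, 0, 0], [0, 0, 0, -9.6, 0, 0, 0], [0, 0, 0, -9.6, 0, 0, 0], [0, 0, 0, -9.6, 0, 0, 0]]])

```text
time: 12.98
eef_pos: [0.4798, -0.2728, 0.0595]
orientation: [0.001, 0.8, 0.6, 0.001]
force: [0.8, 0.7, -1.8]
width: 0.0488
grip_force: 62.8
```

step_arm(plan=[[[0, -0.05, 0.05, -0.2, 0, 0, 0], [0, -0.05, 0.05, -0.4, 0, 0, 0], [0, -0.05, 0.05, -0.5, 0, 0, 0], [0, -0.05, 0.05, -0.5, 0, 0, 0]]])

```text
time: 13.48
eef_pos: [0.4785, -0.2721, 0.0532]
orientation: [-0.0, 0.8, 0.6, -0.0]
force: [-0.3, 0.3, -0.9]
width: 0.0489
grip_force: 62.8
```

step_arm(plan=[[[0, 0, 0, -0.1, 0, 0, 0], [0, 0, 0, -0.1, 0, 0, 0], [0, 0, 0, -0.1, 0, 0, 0]]])

```text
time: 13.85
eef_pos: [0.4785, -0.2721, 0.0523]
orientation: [0.0, 0.8, 0.6, -0.0]
force: [0.9, -0.1, -2.7]
width: 0.0485
grip_force: 62.8
```

step_arm(plan=[[[0, 0, 0, -0.1, 0, 0, 0], [0, 0, 0, -0.1, 0, 0, 0], [0, 0, 0, -0.1, 0, 0, 0]]])

```text
time: 14.22
eef_pos: [0.4786, -0.2721, 0.0521]
orientation: [0.0, 0.8, 0.6, 0.0]
force: [-3.1, 2.3, 9.4]
width: 0.049
grip_force: 64.4
```

step_arm(plan=[[[1, 0, 0, 0, 0, 0, 0], [1, 0, 0, 0, 0, 0, 0], [1, 0, 0, 0, 0, 0, 0], [1, 0, 0, 0, 0, 0, 0], [1, 0, 0, 3, 0, 0, 0], [1, 0, 0, 9, 0, 0, 0], [1, 1, 6, 9.9, 0, 0, 2], [1, 2, 12, 9.9, 0, 0, 4], [1, 3, 18, 9.9, 0, 0, 7], [1, 4, 24, 9.9, 0, 0, 10], [1, 5, 30, 9.9, 0, 0, 13], [1, 6, 36, 9.9, 0, 0, 16]]])

```text
time: 15.72
eef_pos: [0.5387, 0.0899, 0.1505]
orientation: [0.0, 0.708, 0.706, 0.0]
force: [0.0, 0.1, 0.5]
width: 0.0855
grip_force: 0.0
```

step_arm(plan=[[[1, 1, 6, 0, 0, 0, 3], [1, 1.8, 10.4, 0, 0, 0, 3], [1, 1.8, 10.4, 0, 0, 0, 3], [1, 1.8, 10.4, 0, 0, 0, 3], [1, 1.8, 10.4, -5, 0, 0, 3], [1, 1.8, 10.4, -9.6, 0, 0, 3], [1, 1.8, 10.4, -9.6, 0, 0, 3], [1, 1.8, 10.4, -9.6, 0, 0, 3]]])

```text
time: 16.73
eef_pos: [0.5576, 0.1908, 0.0559]
orientation: [0.001, 0.691, 0.723, 0.001]
force: [0.5, -1.1, 0.3]
width: 0.0852
grip_force: 0.0
```

step_arm(plan=[[[0, 0, 0, 0, 0, 0, 0], [0, 0, 0, 0, 0, 0, 0], [0, 0, 0, 0, 0, 0, 0], [0, 0, 0, 0, 0, 0, 0], [0, 0, 0, 0, 0, 0, 0]]])

```text
time: 17.35
eef_pos: [0.5574, 0.1922, 0.056]
orientation: [0.0, 0.69, 0.724, 0.001]
force: [-1.9, -1.1, 8.6]
width: 0.0489
grip_force: 60.7
```

```bash
python3 - <<'E'
from lids import *
lids(.080,['blue','red'],{'scene':(237,195,160,125),'top':(430,249,160,110)})
E
```

```text
scene blue [(166, [18, 12], [197.5, 153.3], [456.5, -347.7])]
scene red [(281, [30, 25], [293.8, 147.0], [330.2, -171.1]), (213, [19, 14], [218.7, 172.4], [478.8, -270.9])]
top blue [(300, [19, 20], [479.9, 258.7], [455.0, -350.1])]
top red [(308, [20, 20], [443.5, 247.5], [477.7, -272.2])]
```

step_arm(plan=[[[0, 0, 0, 5, 0, 0, 0], [0, 0, 0, 10, 0, 0, 0], [0, -0.9, -6, 10, 0, 0, -3], [0, -1.8, -12, 10, 0, 0, -6], [0, -2.7, -18, 10, 0, 0, -9], [0, -3.6, -24, 10, 0, 0, -12], [0, -4.5, -30, 10, 0, 0, -15], [0, -5.2, -36, 10, 0, 0, -18], [0, -5.5, -38.7, 10, 0, 0, -19], [0, -5.5, -38.7, 10, 0, 0, -19], [0, -5.5, -38.7, 10, 0, 0, -19]]])

```text
time: 18.82
eef_pos: [0.5017, -0.1942, 0.1544]
orientation: [-0.0, 0.8, 0.6, 0.0]
force: [0.6, 0.2, -1.7]
width: 0.0489
grip_force: 62.9
```

step_arm(plan=[[[0, 0, 0, -5, 0, 0, 0], [0, 0, 0, -8.5, 0, 0, 0], [0, 0, 0, -9.3, 0, 0, 0], [0, 0, 0, -9.6, 0, 0, 0], [0, 0, 0, -9.8, 0, 0, 0], [0, 0, 0, -10, 0, 0, 0], [0, 0, 0, -10.2, 0, 0, 0], [0, 0, 0, -10.2, 0, 0, 0], [0, 0, 0, -10.2, 0, 0, 0]]])

```text
time: 19.95
eef_pos: [0.5016, -0.1951, 0.0524]
orientation: [0.0, 0.8, 0.6, 0.0]
force: [-0.7, -0.7, -1.4]
width: 0.0488
grip_force: 62.9
```

step_arm(plan=[[[0, 0, 0, -0.1, 0, 0, 0], [0, 0, 0, -0.1, 0, 0, 0], [0, 0, 0, -0.1, 0, 0, 0]]])

```text
time: 20.32
eef_pos: [0.5016, -0.1952, 0.052]
orientation: [0.0, 0.8, 0.6, 0.0]
force: [-3.2, 1.0, 9.9]
width: 0.0488
grip_force: 64.5
```

step_arm(plan=[[[1, 0, 0, 0, 0, 0, 0], [1, 0, 0, 0, 0, 0, 0], [1, 0, 0, 0, 0, 0, 0], [1, 0, 0, 0, 0, 0, 0], [1, 0, 0, 3, 0, 0, 0], [1, 0, 0, 9, 0, 0, 0], [1, 1.2, 6, 9.9, 0, 0, 4], [1, 2.4, 12, 9.9, 0, 0, 8], [1, 3.6, 18, 9.9, 0, 0, 12], [1, 4.8, 24, 9.9, 0, 0, 16], [1, 5.8, 30, 9.9, 0, 0, 19], [1, 5.8, 30.5, 9.9, 0, 0, 19]]])

```text
time: 21.82
eef_pos: [0.5595, 0.1161, 0.1499]
orientation: [-0.001, 0.687, 0.726, 0.001]
force: [-0.3, -0.8, 0.2]
width: 0.0853
grip_force: 0.0
```

step_arm(plan=[[[1, 0, 0, 0, 0, 0, 0], [1, 0, 0, 0, 0, 0, 0], [1, 0, 0, -5, 0, 0, 0], [1, 0, 0, -9.6, 0, 0, 0], [1, 0, 0, -9.6, 0, 0, 0], [1, 0, 0, -9.6, 0, 0, 0], [0, 0, 0, -9.6, 0, 0, 0], [0, 0, 0, -9.6, 0, 0, 0], [0, 0, 0, -9.6, 0, 0, 0], [0, 0, 0, -9.6, 0, 0, 0], [0, 0, 0, -9.6, 0, 0, 0]]])

```text
time: 23.2
eef_pos: [0.5603, 0.1101, 0.0559]
orientation: [0.0, 0.69, 0.724, 0.001]
force: [-2.2, -0.6, 11.2]
width: 0.049
grip_force: 60.6
```

step_arm(plan=[[[0, 0, 0, 5, 0, 0, 0], [0, 0, 0, 10, 0, 0, 0], [0, -0.9, -6, 10, 0, 0, -5], [0, -1.8, -12, 10, 0, 0, -10], [0, -2.7, -18, 10, 0, 0, -15], [0, -3.55, -22.85, 10, 0, 0, -19], [0, -3.55, -22.85, 10, 0, 0, -19], [0, -3.55, -22.85, 10, 0, 0, -19], [0, -3.55, -22.85, 10, 0, 0, -19]]])

```text
time: 24.32
eef_pos: [0.5244, -0.1169, 0.1543]
orientation: [-0.0, 0.799, 0.601, 0.0]
force: [0.9, 0.4, -1.6]
width: 0.0489
grip_force: 62.9
```

step_arm(plan=[[[0, 0, 0, -5, 0, 0, 0], [0, 0, 0, -8.5, 0, 0, 0], [0, 0, 0, -9.3, 0, 0, 0], [0, 0, 0, -9.6, 0, 0, 0], [0, 0, 0, -9.8, 0, 0, 0], [0, 0, 0, -10, 0, 0, 0], [0, 0, 0, -10.2, 0, 0, 0], [0, 0, 0, -10.2, 0, 0, 0], [0, 0, 0, -10.2, 0, 0, 0]]])

```text
time: 25.45
eef_pos: [0.524, -0.1186, 0.0524]
orientation: [0.0, 0.8, 0.6, 0.0]
force: [-0.5, 0.1, -1.9]
width: 0.0484
grip_force: 62.9
```

step_arm(plan=[[[0, 0, 0, -0.1, 0, 0, 0], [0, 0, 0, -0.1, 0, 0, 0], [0, 0, 0, -0.1, 0, 0, 0]]])

```text
time: 25.82
eef_pos: [0.5241, -0.1187, 0.0519]
orientation: [-0.0, 0.8, 0.6, 0.0]
force: [-3.6, 1.0, 7.9]
width: 0.049
grip_force: 64.4
```

step_arm(plan=[[[1, 0, 0, 0, 0, 0, 0], [1, 0, 0, 0, 0, 0, 0], [1, 0, 0, 0, 0, 0, 0], [1, 0, 0, 0, 0, 0, 0], [1, 0, 0, 3, 0, 0, 0], [1, 0, 0, 9, 0, 0, 0], [1, 0, 6, 12, 0, 0, 0], [1, 0, 12, 15, 0, 0, 0], [1, 0, 18, 15, 0, 0, 0], [1, 0, 24, 15, 0, 0, 0], [1, 0, 24, 15, 0, 0, 0], [1, 0, 24, 15, 0, 0, 0]]])

```text
time: 27.32
eef_pos: [0.5239, 0.1213, 0.2012]
orientation: [0.0, 0.8, 0.6, -0.0]
force: [0.6, 0.1, 0.2]
width: 0.0858
grip_force: 0.0
```

```bash
python3 - <<'E'
from lids import *
lids(.080,HUE,{'scene':(237,195,160,125),'top':(430,239,160,110)})
im=grab_frame('top');cv2.imwrite('pics/t2.png',cv2.resize(im[170:310,130:520],None,fx=2,fy=2)[:,:,::-1])
E
```

```text
scene blue [(166, [18, 12], [197.5, 153.3], [456.4, -348.0])]
scene red [(281, [30, 26], [294.0, 147.1], [330.3, -170.4]), (212, [19, 14], [218.7, 172.4], [478.8, -270.8])]
scene yellow [(229, [19, 15], [241.0, 192.9], [501.7, -194.0])]
scene green [(269, [21, 16], [264.8, 214.6], [524.1, -117.5])]
top blue [(301, [19, 20], [479.9, 258.6], [455.2, -350.2])]
top red [(308, [20, 20], [443.5, 247.5], [477.7, -272.2])]
top yellow [(147, [19, 20], [408.7, 235.7], [502.0, -197.5])]
top green [(305, [20, 20], [372.5, 225.3], [523.3, -119.1])]
```

View pics/t2.png

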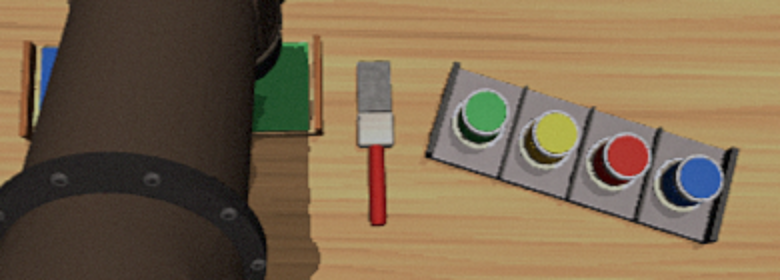

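The crop shows all four tins upright and centred on their discs: green (485,112), yellow (555,130), red (627,157), blue (698,177). The arm is clear of them.

```bash
python3 -c "
from workcell import *
print(finish_job())"
```

```text
the job is handed in; nothing more can be done
None
```

The four tins stand upright on the grey rack's discs in reverse order (green, yellow, red, blue from left to right, each within about 2 mm of its disc centre), released with the arm clear, and the job was handed in at about 28 s.

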